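Put the sharpening stone away in its sliding-cover case

ROBOT

A 6-joint arm with a two-finger parallel gripper is mounted at the origin on the work surface. World frame = base frame: x ahead of the robot, y to its left, z up, the work surface at z = 0. Lengths are in m, angles in rad, forces in N, time in s.
With the tool pointing down it reaches from about 0.35 to 0.975 m from the base axis. Payload 4.9 kg.
Tool frame: the origin (TCP) lies midway between the tips of the shut fingers; the grasp point (between the pads) lies 19 mm behind it; z points along the fingers, y is the line along which they close (so a half turn about z gives the same grasp; the last joint's range is limited). The gripper opens to 85 mm and grips with 20 to 120 N. Pads are 22 mm wide; open, the fingers measure 114 mm over their backs; the gripper's body (76 mm by 85 mm) begins 54 mm behind the grasp point. The pads swing forward as they close: fully open they stand 13 mm farther back than shut.
Start: joints at [-1.227, 0.053, 1.613, -0, 1.476, -0.119], TCP at [0.279, -0.559, 0.231] pointing down, gripper open.
Joint ranges: [-3.01, 3.01], [-1.01, 2.22], [0.06, 2.58], [-1.02, 4.17], [0.09, 2.62], [-3.14, 3.14]. Speed limits (rad/s): [2.57, 2.57, 3.14, 3.14, 3.14, 3.14].

INTERFACE

Orientations are given as a unit quaternion [w, x, y, z].
In Python, from plant import manip gives the robot as it stands.
- The arm moves only by the shell command python3 shift.py, which reads ROWS from standard input. ROWS is a JSON list of rows, 1 to 5 of them, each of 7 numbers: the opening from 0.0 (shut) to 1.0 (fully open), then dx, dy, dz in m, then a rotation vector rx, ry, rz in rad; each row shifts and turns the commanded pose from where the row before left it, along the tool's axes as they then stand; what a row does not reach is not made up. A row lasts 1/8 s, in which the tool goes at most 0.0625 m and 0.188 rad, less where a joint would pass 70% of its speed; a pose out of reach is approached as far as the arm can. The fingers move at their own pace and stop on an object; the grip force is fixed at half the most. Time passes only in rows, so rows that do not move let the fingers close. It prints the time, the measured TCP pose, the force, the opening and the grip force at its end. Input that does not fit is refused with a message, and nothing moves.
- manip.state(): the state, without advancing time (a new reading comes with each control period).
- manip.grab_frame(name): name is "side" or "top"; returns the picture (400x640x3 uint8, red, green, blue); there is no depth.
- manip.camera_params(name): a dict with "intrinsics" (3x3 intrinsics, pixels), "xyz" and "orientation" of the camera in the world. Camera axes: x right, y down, z forward; pixel columns grow to the right and rows downward; lengths in m; the calibration is good to about 2 mm. A picture is of the moment at which its call begins. camera_params takes no time and is no camera call.
- manip.job_done(): hands the job in; it is judged then, once.
The state is a dict: "time": time; "joint_pos": joint angles; "joint_vel": joint speeds; "joint_efforts": joint torques, N m; "tool_pos": TCP position; "tool_rot": TCP orientation; "contact_force": force on the tool from outside, world axes, zero at the start; "ft_torque": the same for the moment, N m; "gripper_width": opening from 0.0 (shut) to 1.0 (fully open); "grasp_force": force on a finger pad.
Only numpy, scipy, OpenCV 4.12 (cv2) and the standard library are available. Lean on these libraries where they do the work, as an engineer would, in place of code of your own. Each camera call takes 0.05 s, during which the arm holds its last target. There are 200 camera calls.

TASK

Slide the cover of the wooden stone case right back, lay the longer of the two sharpening stones flat in its bed between the two wooden strips, without dropping it, and then slide the cover fully shut over it. Leave the shorter stone, the pot, the jar, the tape roll and the trowel where they are.

Things in the scene. Friction and masses are not known exactly. Their poses are not given: they have to be found in the camera images.
- case: Brown wooden box screwed to the bench, 158 (x) x 132 (y) x 50 mm high, walls 6 mm, inside 146 x 120 mm. Origin: centre of its underside; x is the direction in which its cover slides open (roughly away from the robot), z up. Inner floor 8 mm above the origin. The +x end wall is 39 mm high so that the cover passes over it, the others 50 mm. The cover's underside is 39.5 mm above the origin.
- case_bed (a point): Middle of the stone's bed, on the case's inner floor, 8 mm above the case's origin; axes as the case's. Two fixed strips along x, 5 mm wide, 6 mm high, 52 mm apart in the clear, lie either side of it: the long stone goes between them, along x (4 mm spare each side, 8 mm at each end), underside on the floor. A stone resting on a strip stops the cover.
- cover (a joint): The case's flat light-wood cover, 150 x 118 x 6 mm, running in grooves along the case's x: 0 = fully shut, 0.150 m = fully back (stop), when the case is open from above and the cover sticks out beyond its +x end. Starts shut or up to 25 mm ajar. About 1.5 N of sliding friction plus light drag; stays where it is left.
- cover_handle (a point): Middle of the top face of the cover's handle, a dark wooden bar 18 mm (along the slide) x 60 mm (across) x 26 mm high. It is 71.5 mm above the case's origin, the cover's upper face 45.5 mm. Moves with the cover; shut, it is 37 mm from the case's middle towards -x, and 27 mm of free cover lies between bar and near end wall, whose top is 4.5 mm above the cover's face. Axes as the case's.
- long_stone: The longer sharpening stone: a loose rectangular bar of two layers, grey over dark, 130 (x) x 44 (y) x 28 mm (z), about 0.36 kg, lying flat on the bench. Origin: centre of its underside; x along its length. Either end may point to +x of the case.
- long_stone_mid (a point): Centre of the long stone, 14 mm above its underside; axes as the stone's.
- short_stone: The shorter stone, same look, 92 (x) x 44 (y) x 28 mm, to be left alone. Origin: centre of its underside. The two stones lie to the left of the case and swap places from run to run.
- tape_roll: Cardboard-brown tape roll lying flat, 84 mm across, 24 mm high, near right; bystander. Origin: centre of its underside.
- pot: Open terracotta plant pot, 84 mm across, 75 mm high, right of the case; bystander. Origin: centre of its underside.
- jar: Glass jar with steel cap, 68 mm across, 95 mm high, far left; bystander. Origin: centre of its underside.
- trowel: Hand trowel lying right of the case, about 315 mm long along its x, wooden handle to its -x; bystander. Origin on its lower side, 150 mm from the handle's end.

How it is judged:
By the outcome, as a careful person would: the job done as asked, in the order asked, and still so for the second after the job is handed in, with the robot touching nothing.
It also fails if it takes over 72 s, if anything falls off the work surface, if the arm or the gripper's body presses on something with over 40 N, if the wrist force passes 120 N, or if a joint passes its speed limit or range.

## Working session

There is one attempt and no reset: what is moved stays moved. The work goes in short steps, Python scripts to look and compute and a shell command to move; the robot and the scene stay as the last step left them, time stands still between calls to the robot, and variables do not carry over. Pictures are saved under pics/ and viewed, at most 10 in all, crops included, and the job is handed in when it is done.

```bash
ls; mkdir -p pics
python3 - <<'E'
from plant import manip
import cv2
for n in("top","side"):
    cv2.imwrite(f"pics/{n}0.png",manip.grab_frame(n)[:,:,::-1]); print(manip.camera_params(n))
print(manip.state())
E
```

```text
pics
plant.py
shift.py
{'intrinsics': array([[394.48390505,   0.        , 321.99837904],
       [  0.        , 394.48390505, 197.14339806],
       [  0.        ,   0.        ,   1.        ]]), 'xyz': array([ 0.37617307, -0.01644683,  1.02229961]), 'orientation': array([-0.05326302,  0.70604526, -0.70354059,  0.06077645])}
{'intrinsics': array([[446.93555766,   0.        , 319.78786229],
       [  0.        , 446.93555766, 204.58642968],
       [  0.        ,   0.        ,   1.        ]]), 'xyz': array([-0.06259735,  0.76314646,  0.98836362]), 'orientation': array([ 0.12997129, -0.29289322,  0.86823472, -0.37880007])}
{'time': 0.1, 'joint_pos': array([-1.22695378e+00,  5.33458191e-02,  1.61415477e+00, -1.38576950e-05,
        1.47598938e+00, -1.19003825e-01]), 'joint_vel': array([-0.00204292, -0.0019614 , -0.00333699, -0.00131184, -0.00094615,
        0.0011772 ]), 'joint_efforts': array([ 1.32837981e-04, -3.94904602e+01, -3.71362102e+01, -1.13729486e-04,
        3.92274684e-03,  3.73242881e-05]), 'tool_pos': array([ 0.27886496, -0.55871192,  0.23015301]), 'tool_rot': array([-9.41894441e-04,  9.73340365e-01,  2.29363540e-01, -1.13276427e-04]), 'contact_force': array([-0.72384576,  0.05017311, -0.97508146]), 'ft_torque': array([0.02195023, 0.00398542, 0.00658707]), 'grasp_force': 0.0, 'gripper_width': 1.0010702848708093}
```

View pics/top0.png

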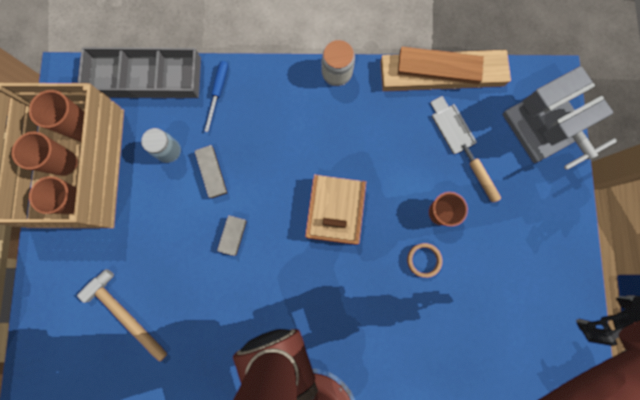

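View pics/side0.png

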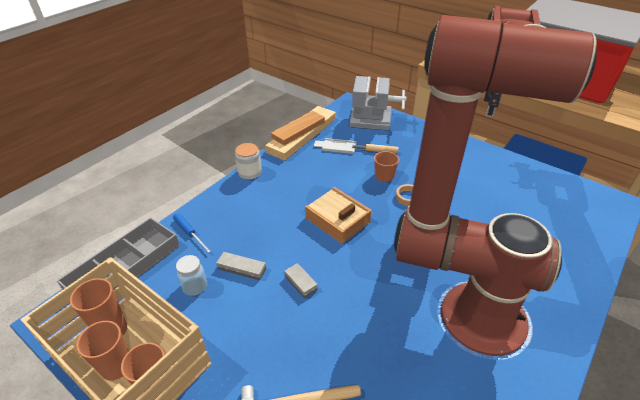

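Top view: long stone at about (211,172), short one (231,236), case (337,210) with handle (335,223). The side view agrees. Now I'll measure by colour and contours.

```bash
cat > h.py <<'E'
import numpy as np, cv2
from scipy.spatial.transform import Rotation as R
from plant import manip
def rot(q): return R.from_quat(np.roll(q,-1))
def ray(n,px,z):
    p=manip.camera_params(n); K=p["intrinsics"]
    d=rot(p["orientation"]).apply(np.c_[np.atleast_2d(px),np.ones(len(np.atleast_2d(px)))]@np.linalg.inv(K).T)
    o=p["xyz"]; return o+d*((z-o[2])/d[:,2])[:,None]
def proj(n,P):
    p=manip.camera_params(n)
    c=rot(p["orientation"]).inv().apply(np.atleast_2d(P)-p["xyz"])@p["intrinsics"].T
    return c[:,:2]/c[:,2:]
def blob(mask,near):
    cs,_=cv2.findContours(mask.astype(np.uint8),cv2.RETR_EXTERNAL,cv2.CHAIN_APPROX_NONE)
    cs=[c for c in cs if cv2.contourArea(c)>30]
    return max(cs,key=lambda c:cv2.pointPolygonTest(c,near,True))
def rect(n,c,z):
    """min-area rectangle of a contour cast on plane z: centre, long, short, angle of long side"""
    P=ray(n,c[:,0,:].astype(float),z)[:,:2]
    b=cv2.boxPoints(cv2.minAreaRect((P*1000).astype(np.float32)))/1000
    e=[b[1]-b[0],b[2]-b[1]]; e.sort(key=np.linalg.norm)
    return b.mean(0).round(4),np.linalg.norm(e[1]).round(4),np.linalg.norm(e[0]).round(4),round(float(np.arctan2(e[1][1],e[1][0])),3)
E
python3 - <<'E'
from h import *
im=cv2.imread("pics/top0.png"); hsv=cv2.cvtColor(im,cv2.COLOR_BGR2HSV)
for q in [(211,172),(231,236),(337,195),(335,223),(318,200),(310,210),(222,190),(330,241)]: print(q,hsv[q[1],q[0]])
st=(hsv[...,1]<90)&(hsv[...,2]>105)
for nm,q in(("long",(211,172)),("short",(231,236))): print(nm,rect("top",blob(st,q),.028))
nb=~((hsv[...,0]>95)&(hsv[...,0]<130)&(hsv[...,1]>120))
c=blob(nb,(337,195)); print("case",rect("top",c,.05),cv2.boundingRect(c))
lt=(hsv[...,0]<30)&(hsv[...,2]>140)&(hsv[...,1]<140)
c=blob(lt,(337,195));print("cover",rect("top",c,.0455),cv2.boundingRect(c))
dk=np.zeros(st.shape,bool); dk[214:234,318:352]=hsv[214:234,318:352,2]<100
c=blob(dk,(335,223));print("handle",rect("top",c,.0715),cv2.boundingRect(c))
out=np.hstack([cv2.resize(im[120:270,180:260],None,fx=4,fy=4,interpolation=2)[:600],cv2.resize(im[160:260,290:390],None,fx=4,fy=4,interpolation=2)[:400].copy() if 0 else cv2.copyMakeBorder(cv2.resize(im[165:255,295:385],None,fx=5,fy=5,interpolation=2),0,150,0,0,0)])
cv2.imwrite("pics/crop.png",out);print(out.shape)
E
```

```text
(211, 172) [ 20  19 162]
(231, 236) [ 23  19 159]
(337, 195) [ 17  93 197]
(335, 223) [ 11 140  95]
(318, 200) [ 17  91 207]
(310, 210) [ 13 125 183]
(222, 190) [ 18  20 162]
(330, 241) [173  70  77]
long (array([0.6065, 0.262 ], dtype=float32), np.float32(0.1333), np.float32(0.0514), 0.336)
short (array([0.4405, 0.2001], dtype=float32), np.float32(0.0958), np.float32(0.0516), -0.263)
case (array([ 0.5055, -0.0608], dtype=float32), np.float32(0.1663), np.float32(0.1391), -0.13) (304, 173, 63, 72)
cover (array([ 0.5065, -0.0607], dtype=float32), np.float32(0.1581), np.float32(0.1327), -0.126) (306, 175, 60, 69)
handle (array([ 0.4678, -0.0552], dtype=float32), np.float32(0.0537), np.float32(0.0158), 1.464) (323, 219, 23, 9)
(600, 770, 3)
```

View pics/crop.png

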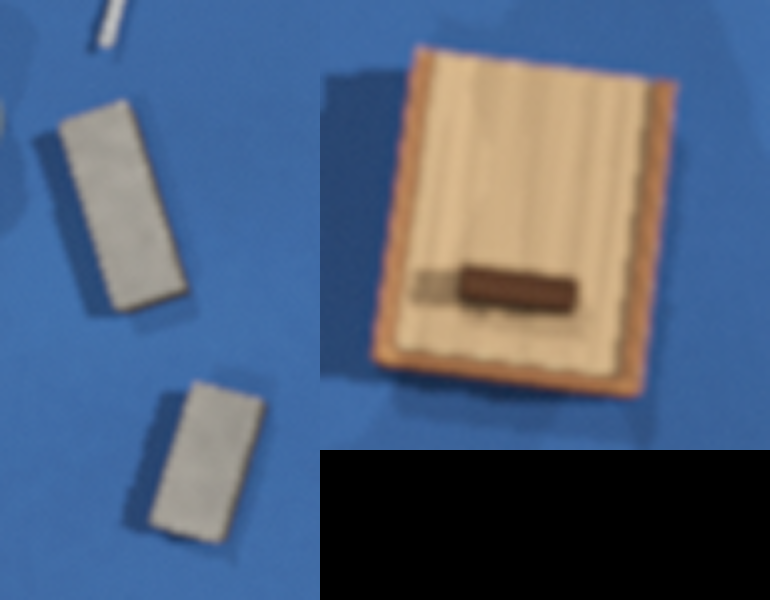

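```bash
cat >> h.py <<'E'
def quad(n,C,z,nm=""):
    P=ray(n,np.array(C,float),z)[:,:2]; L=np.linalg.norm(np.roll(P,-1,0)-P,axis=1)
    e=P[0]+P[1]-P[2]-P[3]
    print(nm,"centre",P.mean(0).round(4),"sides",L.round(4),"ang(+x side)",round(float(np.arctan2(e[1],e[0])),4))
E
python3 - <<'E'
from h import *
f=lambda C,s,o:(np.array(C)+.5)/s-.5+np.array(o)
quad("top",f([(60,122),(127,100),(188,290),(115,312)],4,(180,120)),.028,"long")
quad("top",f([(192,381),(265,400),(222,543),(150,523)],4,(180,120)),.028,"short")
quad("top",f([(97,48),(357,82),(320,395),(52,360)],5,(295,165)),.05,"case")
quad("top",f([(143,266),(257,277),(255,312),(140,300)],5,(295,165)),.0715,"handle")
im=cv2.imread("pics/side0.png")
out=np.hstack([cv2.resize(im[175:255,295:385],None,fx=5,fy=5,interpolation=2),cv2.resize(im[240:320,210:280],None,fx=5,fy=5,interpolation=2)])
cv2.imwrite("pics/crop2.png",out)
s=manip.state();print(R.from_quat(np.roll(s["tool_rot"],-1)).as_matrix().round(3))
E
```

```text
long centre [0.6053 0.2611] sides [0.0452 0.1331 0.048  0.1315] ang(+x side) 0.333
short centre [0.4411 0.2   ] sides [0.048  0.0925 0.0468 0.0918] ang(+x side) -0.253
case centre [ 0.5062 -0.0613] sides [0.1321 0.1581 0.1326 0.1583] ang(+x side) -0.1323
handle centre [ 0.4695 -0.0564] sides [0.0555 0.017  0.0558 0.0166] ang(+x side) -0.0746
[[ 0.895  0.446 -0.001]
 [ 0.446 -0.895  0.002]
 [ 0.    -0.002 -1.   ]]
```

View pics/crop2.png

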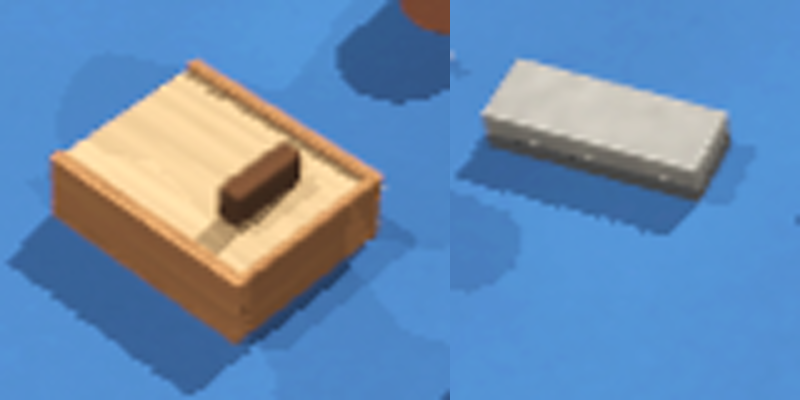

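Side crop: case rim corners at about (53,152), (193,62), (382,178), (240,283), cover practically shut; long stone lying flat. I'll cross-check with these.

```bash
python3 - <<'E'
from h import *
f=lambda C,s,o:(np.array(C)+.5)/s-.5+np.array(o)
quad("side",f([(53,152),(193,62),(382,178),(240,283)],5,(295,175)),.05,"case")
quad("side",f([(35,117),(70,60),(280,112),(247,172)],5,(210,240)),.028,"long")
quad("side",f([(220,187),(290,143),(300,152),(230,197)],5,(295,175)),.0715,"handle")
E
cat >> h.py <<'E'
CASE=np.array([.5047,-.0618]); YAW=-.130
def cpt(x,y=0): c,s=np.cos(YAW),np.sin(YAW); return CASE+[c*x-s*y,s*x+c*y]
def go(x,y,z,yaw=YAW):
    """shift in tool axes to a target; remaining turn (applied after the shift)"""
    s=manip.state(); r=rot(s["tool_rot"])
    t=R.from_euler("z",yaw)*R.from_euler("x",np.pi)
    print("d",r.inv().apply(np.array([x,y,z])-s["tool_pos"]).round(4),"rv",(r.inv()*t).as_rotvec().round(4),"pos",s["tool_pos"].round(4),"F",s["contact_force"].round(1),"w",round(float(s["gripper_width"]),3),"g",round(float(s["grasp_force"]),1),"t",s["time"])
E
echo '[[1,0,0,0,0,0,0.148],[1,0,0,0,0,0,0.148],[1,0,0,0,0,0,0.148],[1,0,0,0,0,0,0.148],[1,0,0,0,0,0,0]]' | python3 shift.py
python3 -c "
from h import *
go(*cpt(-.037),.15)"
```

```text
time: 0.72
tool_pos: [0.2789, -0.5589, 0.2307]
tool_rot: [-0.0, 0.998, -0.064, -0.0]
contact_force: [-0.1, -0.1, -0.4]
gripper_width: 1.0
grasp_force: 0.0
d [ 0.1238 -0.5218  0.0811] rv [-0.0009  0.0005  0.0025] pos [ 0.2789 -0.5589  0.2307] F [-0.1 -0.1 -0.4] w 1.0 g 0.0 t 0.725
```

```bash
echo '[[1,0.0124,-0.0522,0.004,0,0,0],[1,0.0124,-0.0522,0.004,0,0,0],[1,0.0124,-0.0522,0.004,0,0,0],[1,0.0124,-0.0522,0.004,0,0,0],[1,0.0124,-0.0522,0.004,0,0,0]]' | python3 shift.py >/dev/null
echo '[[1,0.0124,-0.0522,0.012,0,0,0],[1,0.0124,-0.0522,0.012,0,0,0],[1,0.0124,-0.0522,0.012,0,0,0],[1,0.0124,-0.0522,0.012,0,0,0],[1,0.0124,-0.0522,0.012,0,0,0]]' | python3 shift.py >/dev/null
echo '[[1,0,0,0,0,0,0],[1,0,0,0,0,0,0]]' | python3 shift.py >/dev/null
python3 -c "
from h import *
go(*cpt(-.037),.044)
for n in ('top','side'): cv2.imwrite(f'pics/{n}1.png',manip.grab_frame(n)[:,:,::-1])
a=cv2.imread('pics/top1.png')[150:260,280:400];b=cv2.imread('pics/side1.png')[130:240,290:410]
cv2.imwrite('pics/c3.png',cv2.resize(np.hstack([a,b]),None,fx=3.3,fy=3.3,interpolation=2))"
```

```text
d [-0.0012 -0.0006  0.1073] rv [0.0004 0.0002 0.0028] pos [ 0.4692 -0.0577  0.1513] F [ 0.2 -0.2  0.9] w 0.997 g 0.0 t 2.225
```

View pics/c3.png

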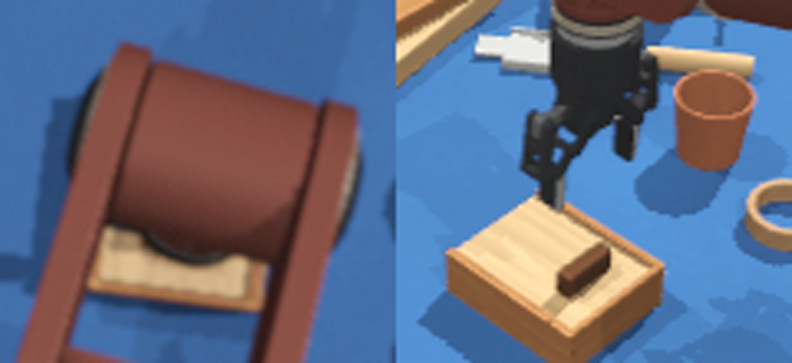

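The fingers stand either side of the handle along the case's y. Descending to grip it.

```bash
echo '[[1,-0.001,0,0.04,0,0,0],[1,0,0,0.04,0,0,0],[1,0,0,0.027,0,0,0],[1,0,0,0,0,0,0]]' | python3 shift.py
echo '[[0,0,0,0,0,0,0],[0,0,0,0,0,0,0],[0,0,0,0,0,0,0],[0,0,0,0,0,0,0]]' | python3 shift.py
```

```text
time: 2.82
tool_pos: [0.4662, -0.0581, 0.0423]
tool_rot: [-0.0, 0.998, -0.065, -0.002]
contact_force: [0.2, 1.2, 0.3]
gripper_width: 1.002
grasp_force: 0.0
time: 3.32
tool_pos: [0.4703, -0.0574, 0.0469]
tool_rot: [-0.0, 0.998, -0.065, 0.002]
contact_force: [-0.3, 3.2, 6.5]
gripper_width: 0.685
grasp_force: 68.0
```

```bash
echo '[[0,0,0,-0.001,0,0,0],[0,0,0,0,0,0,0],[0,0,0,0,0,0,0]]' | python3 shift.py; python3 -c "
from h import *
go(*cpt(.113),.046)"
```

```text
time: 3.7
tool_pos: [0.4697, -0.0573, 0.0469]
tool_rot: [-0.0, 0.998, -0.065, 0.002]
contact_force: [1.2, 4.3, 5.9]
gripper_width: 0.686
grasp_force: 67.9
d [ 1.483e-01 -1.000e-04  1.400e-03] rv [-0.0008 -0.0032  0.0002] pos [ 0.4697 -0.0573  0.0469] F [1.2 4.3 5.9] w 0.686 g 67.9 t 3.7
```

```bash
echo '[[0,0.02,0,0,0,0,0],[0,0.03,0,0,0,0,0],[0,0.03,0,0,0,0,0],[0,0.03,0,0,0,0,0],[0,0.02,0,0,0,0,0]]' | python3 shift.py
echo '[[0,0.014,0,0,0,0,0],[0,0.005,0,0,0,0,0],[0,0.003,0,0,0,0,0],[0,0,0,0,0,0,0],[0,0,0,0,0,0,0]]' | python3 shift.py; python3 -c "
from h import *
go(*cpt(.113),.046)"
```

```text
time: 4.32
tool_pos: [0.5991, -0.0743, 0.047]
tool_rot: [-0.0, 0.998, -0.065, 0.001]
contact_force: [-1.7, 2.9, 9.0]
gripper_width: 0.683
grasp_force: 68.4
time: 4.95
tool_pos: [0.6178, -0.0767, 0.0469]
tool_rot: [-0.0, 0.998, -0.065, -0.002]
contact_force: [-9.6, 4.4, 12.6]
gripper_width: 0.687
grasp_force: 69.0
d [-0.001  -0.0001  0.0009] rv [-0.0004  0.0043  0.0005] pos [ 0.6178 -0.0767  0.0469] F [-9.6  4.4 12.6] w 0.687 g 69.0 t 4.95
```

```bash
echo '[[1,-0.001,0,0,0,0,0],[1,0,0,0,0,0,0],[1,0,0,0,0,0,0],[1,0,0,0,0,0,0]]' | python3 shift.py
echo '[[1,0,0,-0.05,0,0,0],[1,0,0,-0.05,0,0,0],[1,0,0,0,0,0,-0.156],[1,0,0,0,0,0,-0.156],[1,0,0,0,0,0,-0.156]]' | python3 shift.py
python3 -c "
from h import *
go(.603,.261,.11,.338)"
```

```text
time: 5.45
tool_pos: [0.6179, -0.077, 0.045]
tool_rot: [0.0, 0.998, -0.064, -0.0]
contact_force: [0.5, -0.0, 0.2]
gripper_width: 1.004
grasp_force: 0.0
time: 6.08
tool_pos: [0.618, -0.077, 0.1454]
tool_rot: [0.0, 0.985, 0.171, 0.0]
contact_force: [0.0, 0.3, 0.1]
gripper_width: 1.002
grasp_force: 0.0
d [ 0.0998 -0.3233  0.0353] rv [ 0.0003 -0.0001  0.006 ] pos [ 0.618  -0.077   0.1454] F [0.  0.3 0.1] w 1.002 g 0.0 t 6.075
```

```bash
echo '[[1,0.0166,-0.0539,0,0,0,0],[1,0.0166,-0.0539,0,0,0,0],[1,0.0166,-0.0539,0,0,0,0],[1,0.0166,-0.0539,0,0,0,0],[1,0.0166,-0.0539,0.01,0,0,0]]' | python3 shift.py >/dev/null
echo '[[1,0.0168,-0.0538,0.025,0,0,0.006],[1,0,0,0,0,0,0],[1,0,0,0,0,0,0]]' | python3 shift.py
python3 -c "
from h import *
go(.603,.261,.008,.338)
for n in ('top','side'): cv2.imwrite(f'pics/{n}2.png',manip.grab_frame(n)[:,:,::-1])
a=cv2.imread('pics/top2.png')[120:240,180:370];b=cv2.imread('pics/side2.png')[180:300,200:390]
cv2.imwrite('pics/c4.png',cv2.resize(np.vstack([a,b]),None,fx=2.5,fy=2.5,interpolation=2))"
```

```text
time: 7.08
tool_pos: [0.6047, 0.2611, 0.1101]
tool_rot: [0.0, 0.986, 0.166, -0.0]
contact_force: [0.3, -0.2, 1.1]
gripper_width: 1.002
grasp_force: 0.0
d [-0.0016 -0.0005  0.1021] rv [ 0.0005  0.0004 -0.0046] pos [0.6047 0.2611 0.1101] F [ 0.3 -0.2  1.1] w 1.002 g 0.0 t 7.075
```

View pics/c4.png

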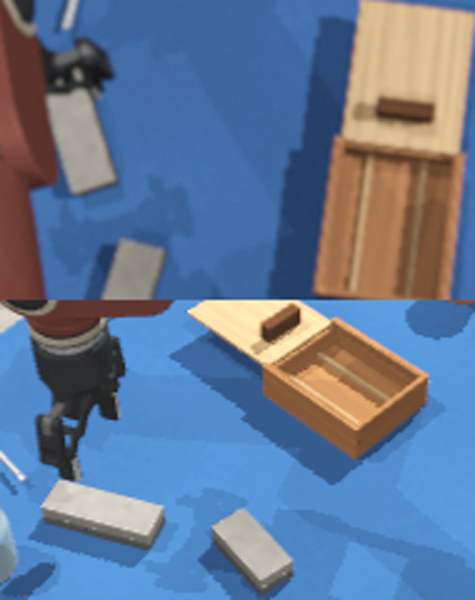

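Cover is fully back with the case open and both strips visible; the fingers straddle the long stone. Descending to grip.

```bash
echo '[[1,-0.0015,0,0.04,0,0,-0.004],[1,0,0,0.04,0,0,0],[1,0,0,0.022,0,0,0],[1,0,0,0,0,0,0],[1,0,0,0,0,0,0]]' | python3 shift.py
echo '[[0,0,0,0,0,0,0],[0,0,0,0,0,0,0],[0,0,0,0,0,0,0],[0,0,0,0,0,0,0],[0,0,0,0,0,0,0]]' | python3 shift.py
echo '[[0,0,0,-0.004,0,0,0],[0,0,0,-0.04,0,0,0],[0,0,0,-0.05,0,0,0],[0,0,0,0,0,0,0],[0,0,0,0,0,0,0]]' | python3 shift.py
python3 -c "
from h import *
go(*cpt(0),.11)"
```

```text
time: 7.8
tool_pos: [0.6048, 0.2608, 0.0103]
tool_rot: [-0.0, 0.986, 0.167, 0.002]
contact_force: [0.3, -0.3, 0.5]
gripper_width: 1.004
grasp_force: 0.0
time: 8.43
tool_pos: [0.6042, 0.2612, 0.0097]
tool_rot: [-0.0, 0.986, 0.168, 0.001]
contact_force: [0.2, 0.0, 7.0]
gripper_width: 0.493
grasp_force: 65.3
time: 9.05
tool_pos: [0.6017, 0.2602, 0.1001]
tool_rot: [0.0, 0.986, 0.168, -0.002]
contact_force: [-0.5, 0.5, -4.7]
gripper_width: 0.5
grasp_force: 64.3
d [-0.198   0.2718 -0.0092] rv [0.0008 0.0037 0.4668] pos [0.6017 0.2602 0.1001] F [-0.5  0.5 -4.7] w 0.5 g 64.3 t 9.05
```

```bash
echo '[[0,0,0,-0.01,0,0,0.117],[0,0,0,0,0,0,0.117],[0,0,0,0,0,0,0.117],[0,0,0,0,0,0,0.117],[0,0,0,0,0,0,0]]' | python3 shift.py >/dev/null
python3 -c "
from h import *
go(*cpt(0),.11)"
```

```text
d [-5.400e-02  3.316e-01 -3.000e-04] rv [0.0025 0.0055 0.0002] pos [0.6012 0.26   0.1086] F [-0.5  0.  -3.4] w 0.5 g 64.2 t 9.675
```

```bash
echo '[[0,-0.0068,0.03,0,0,0,0],[0,-0.0068,0.045,0,0,0,0],[0,-0.0068,0.045,0,0,0,0],[0,-0.0068,0.045,0,0,0,0],[0,-0.0068,0.045,0,0,0,0]]' | python3 shift.py >/dev/null
echo '[[0,-0.0068,0.045,0,0,0,0],[0,-0.0068,0.045,0,0,0,0],[0,-0.0064,0.0316,0,0,0,0],[0,0,0,0,0,0,0],[0,0,0,0,0,0,0]]' | python3 shift.py >/dev/null
echo '[[0,0,0,0,0,0,0],[0,0,0,0,0,0,0]]' | python3 shift.py >/dev/null
python3 -c "
from h import *
go(*cpt(0),.0177)
for n in ('top','side'): cv2.imwrite(f'pics/{n}3.png',manip.grab_frame(n)[:,:,::-1])
a=cv2.imread('pics/top3.png')[150:260,280:400];b=cv2.imread('pics/side3.png')[130:250,280:400][:110]
cv2.imwrite('pics/c5.png',cv2.resize(np.hstack([a,b]),None,fx=3.3,fy=3.3,interpolation=2))"
```

```text
d [-0.0015  0.0018  0.0944] rv [-0.0001  0.0003  0.0004] pos [ 0.5064 -0.0602  0.1121] F [-0.1 -0.4 -4.3] w 0.498 g 64.2 t 11.175
```

View pics/c5.png

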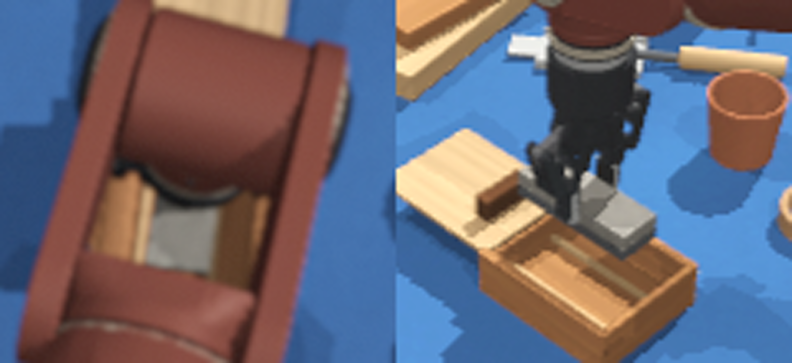

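The stone hangs level over the bed. Its near-end top corners are at about (358.8,194.5) and (342.7,204.5) in the side view; checking where it sits in the case frame.

Run:
```python
from h import *
c,s=np.cos(YAW),np.sin(YAW)
for z in(.127,.1305,.134):
    P=ray("side",[(358.8,194.5),(342.7,204.5)],z)[:,:2]-CASE
    print(z,np.c_[P@[c,s],P@[-s,c]].round(4).tolist())
```

```text
0.127 [[-0.0614, -0.0236], [-0.0571, 0.0408]]
0.1305 [[-0.0638, -0.0205], [-0.0595, 0.0436]]
0.134 [[-0.0663, -0.0173], [-0.062, 0.0465]]
```

```bash
echo '[[0,-0.0025,0.0018,0.02,0,0,0],[0,0,0,0.03,0,0,0],[0,0,0,0.01,0,0,0],[0,0,0,0,0,0,0],[0,0,0,0,0,0,0]]' | python3 shift.py
python3 -c "
from h import *
go(*cpt(-.001),.0177)"
```

```text
time: 11.9
tool_pos: [0.5047, -0.0627, 0.0537]
tool_rot: [0.0, 0.998, -0.065, 0.001]
contact_force: [0.5, 0.4, -4.0]
gripper_width: 0.497
grasp_force: 64.1
d [-0.0012 -0.0009  0.0359] rv [ 0.0003 -0.0023 -0.001 ] pos [ 0.5047 -0.0627  0.0537] F [ 0.5  0.4 -4. ] w 0.497 g 64.1 t 11.9
```

```bash
echo '[[0,-0.001,-0.0005,0.01,0,0,0],[0,0,0,0.01,0,0,0],[0,0,0,0.008,0,0,0],[0,0,0,0,0,0,0],[0,0,0,0,0,0,0]]' | python3 shift.py
echo '[[0,0,0,0.003,0,0,0],[0,0,0,0.002,0,0,0],[0,0,0,0.001,0,0,0],[0,0,0,0,0,0,0],[0,0,0,0,0,0,0]]' | python3 shift.py
python3 -c "
from h import *
go(*cpt(-.001),.0177)"
```

```text
time: 12.52
tool_pos: [0.5028, -0.0619, 0.0243]
tool_rot: [0.0, 0.998, -0.066, 0.0]
contact_force: [-0.4, 0.9, -3.1]
gripper_width: 0.498
grasp_force: 64.2
time: 13.15
tool_pos: [0.5028, -0.0618, 0.0184]
tool_rot: [0.0, 0.998, -0.066, 0.0]
contact_force: [0.4, 0.0, -3.3]
gripper_width: 0.499
grasp_force: 64.2
d [ 0.0009 -0.0003  0.0007] rv [ 0.     -0.0001 -0.0012] pos [ 0.5028 -0.0618  0.0184] F [ 0.4  0.  -3.3] w 0.499 g 64.2 t 13.15
```

```bash
for i in 1 2; do echo '[[0,0,0,0.001,0,0,0],[0,0,0,0,0,0,0]]' | python3 shift.py; done
```

```text
time: 13.4
tool_pos: [0.5029, -0.0619, 0.0177]
tool_rot: [0.0, 0.998, -0.066, 0.0]
contact_force: [-1.9, 0.9, -0.4]
gripper_width: 0.495
grasp_force: 64.6
time: 13.65
tool_pos: [0.5029, -0.0618, 0.0177]
tool_rot: [-0.0, 0.998, -0.065, -0.0]
contact_force: [-6.6, 1.5, 7.7]
gripper_width: 0.502
grasp_force: 65.7
```

Floor contact at exactly the predicted height. Releasing with a partial opening, then lifting and looking.

```bash
echo '[[0.7,0,0,-0.001,0,0,0],[0.7,0,0,0,0,0,0],[0.7,0,0,0,0,0,0],[0.7,0,0,0,0,0,0]]' | python3 shift.py
echo '[[0.7,0,0,-0.02,0,0,0],[0.7,0,0,-0.03,0,0,0],[0.7,0,0,-0.05,0,0,0],[0.7,0,0,-0.02,0,0,0],[1,0,0,0,0,0,0]]' | python3 shift.py
echo '[[1,0.05,0,0,0,0,0],[1,0.055,0,0,0,0,0],[1,0.009,0,0,0,0,0],[1,0,0,0,0,0,0]]' | python3 shift.py
python3 -c "
from h import *
go(*cpt(.113),.045)
for n in ('top','side'): cv2.imwrite(f'pics/{n}4.png',manip.grab_frame(n)[:,:,::-1])
a=cv2.imread('pics/top4.png')[150:260,280:400];b=cv2.imread('pics/side4.png')[140:250,280:400]
cv2.imwrite('pics/c6.png',cv2.resize(np.hstack([a,b]),None,fx=3.3,fy=3.3,interpolation=2))"
```

```text
time: 14.15
tool_pos: [0.5027, -0.0618, 0.0172]
tool_rot: [0.0, 0.998, -0.066, 0.0]
contact_force: [0.4, 0.1, -0.7]
gripper_width: 0.7
grasp_force: 0.0
time: 14.78
tool_pos: [0.5041, -0.0622, 0.1395]
tool_rot: [0.0, 0.998, -0.066, 0.002]
contact_force: [-0.5, 0.2, -0.4]
gripper_width: 0.887
grasp_force: 0.0
time: 15.28
tool_pos: [0.6148, -0.0765, 0.1351]
tool_rot: [-0.0, 0.998, -0.065, -0.002]
contact_force: [0.3, -1.1, -0.4]
gripper_width: 1.001
grasp_force: 0.0
d [ 0.0023 -0.0002  0.0901] rv [-0.0004  0.0037 -0.001 ] pos [ 0.6148 -0.0765  0.1351] F [ 0.3 -1.1 -0.4] w 1.001 g 0.0 t 15.275
```

View pics/c6.png

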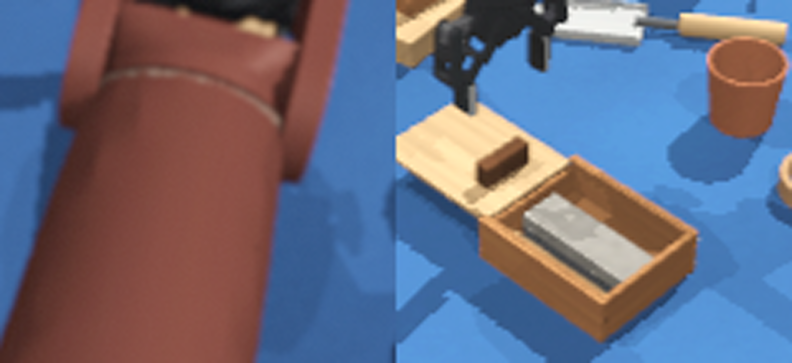

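The stone lies flat in the bed. Gripping the handle again.

```bash
echo '[[1,0.002,0,0.03,0,0,0],[1,0,0,0.04,0,0,0],[1,0,0,0.019,0,0,0],[1,0,0,0,0,0,0],[1,0,0,0,0,0,0]]' | python3 shift.py
echo '[[0,0,0,0,0,0,0],[0,0,0,0,0,0,0],[0,0,0,0,0,0,0],[0,0,0,0,0,0,0]]' | python3 shift.py
python3 -c "
from h import *
go(*cpt(-.037),.047)"
```

```text
time: 16.0
tool_pos: [0.6187, -0.0772, 0.0501]
tool_rot: [0.0, 0.998, -0.066, 0.001]
contact_force: [0.3, -1.2, 0.4]
gripper_width: 1.0
grasp_force: 0.0
time: 16.5
tool_pos: [0.6189, -0.0768, 0.0505]
tool_rot: [-0.0, 0.998, -0.066, 0.001]
contact_force: [-1.9, 2.2, 6.5]
gripper_width: 0.687
grasp_force: 66.2
d [-1.521e-01  1.000e-04  3.200e-03] rv [-0.0005 -0.0023 -0.0014] pos [ 0.6189 -0.0768  0.0505] F [-1.9  2.2  6.5] w 0.687 g 66.2 t 16.5
```

```bash
echo '[[0,-0.02,0,0,0,0,0],[0,-0.03,0,0,0,0,0],[0,-0.03,0,0,0,0,0],[0,-0.03,0,0,0,0,0],[0,-0.02,0,0,0,0,0]]' | python3 shift.py
echo '[[0,-0.014,0,0,0,0,0],[0,-0.005,0,0,0,0,0],[0,-0.003,0,0,0,0,0],[0,0,0,0,0,0,0],[0,0,0,0,0,0,0]]' | python3 shift.py
```

```text
time: 17.12
tool_pos: [0.4901, -0.06, 0.0505]
tool_rot: [0.0, 0.998, -0.066, 0.003]
contact_force: [2.3, 0.8, 4.7]
gripper_width: 0.684
grasp_force: 70.1
time: 17.75
tool_pos: [0.4701, -0.0574, 0.0506]
tool_rot: [0.0, 0.998, -0.066, 0.004]
contact_force: [6.1, 1.3, 3.3]
gripper_width: 0.681
grasp_force: 69.9
```

```bash
echo '[[0,-0.002,0,0,0,0,0],[0,0,0,0,0,0,0],[0,0,0,0,0,0,0]]' | python3 shift.py
echo '[[1,0.002,0,0,0,0,0],[1,0,0,0,0,0,0],[1,0,0,0,0,0,0],[1,0,0,0,0,0,0]]' | python3 shift.py
echo '[[1,0,0,-0.04,0,0,0],[1,0,0,-0.05,0,0,0],[1,0,0,-0.05,0,0,0],[1,0,0,-0.05,0,0,0],[1,0,0,0,0,0,0]]' | python3 shift.py
echo '[[1,0,0.05,0,0,0,0],[1,0,0.05,0,0,0,0],[1,0,0.05,0,0,0,0],[1,0,0.05,0,0,0,0],[1,0,0,0,0,0,0]]' | python3 shift.py
python3 -c "
from h import *
for n in ('top','side'): cv2.imwrite(f'pics/{n}5.png',manip.grab_frame(n)[:,:,::-1])
a=cv2.imread('pics/top5.png')[130:270,180:480];b=cv2.imread('pics/side5.png')[130:310,180:480]
cv2.imwrite('pics/c7.png',cv2.resize(np.vstack([a,b]),None,fx=1.8,fy=1.8,interpolation=2))"
```

```text
time: 18.12
tool_pos: [0.4701, -0.0574, 0.0506]
tool_rot: [0.0, 0.998, -0.066, 0.007]
contact_force: [15.1, 1.1, -4.6]
gripper_width: 0.681
grasp_force: 69.0
time: 18.62
tool_pos: [0.4667, -0.0571, 0.0481]
tool_rot: [-0.0, 0.998, -0.066, -0.0]
contact_force: [0.2, -0.6, 0.5]
gripper_width: 1.001
grasp_force: 0.0
time: 19.25
tool_pos: [0.4694, -0.0578, 0.244]
tool_rot: [0.001, 0.998, -0.066, 0.005]
contact_force: [-0.1, 0.3, -0.8]
gripper_width: 1.002
grasp_force: 0.0
time: 19.88
tool_pos: [0.4396, -0.2575, 0.2366]
tool_rot: [-0.001, 0.998, -0.068, -0.001]
contact_force: [-0.3, 1.2, 1.1]
gripper_width: 1.001
grasp_force: 0.0
```

View pics/c7.png

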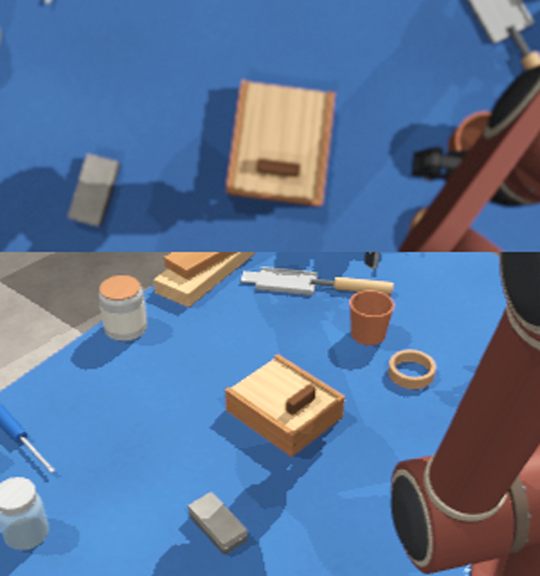

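The case is fully shut, with the handle back at its starting place. The short stone, pot, jar, tape roll and trowel haven't moved, and the gripper is clear.

```bash
python3 -c "
from plant import manip
print(manip.job_done())"
```

```text
the job is handed in; nothing more can be done
None
```

The long stone lies flat in its bed under the fully shut cover, nothing else was moved, and the job is handed in at about 20 s on the robot's clock.

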